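# Put the forming blocks back in their trays on a jeweller's bench

### The job

Tidy the jeweller's bench: put each of the four loose steel forming tools (the square bench block, the dapping cube, the stepped round stake and the long grooved swage block) into the wooden tray shaped and sized for it, so that it lies flat on the tray's floor, upright and inside the rim. Set each one down rather than dropping it, and leave the mug and the glass jar standing where they are.

Things in the scene. Friction and masses are not known exactly. Their poses are not given: they have to be found in the camera images.
- bench_block: Square bench block: a plain flat slab of bare steel, 56 x 56 mm, 24 mm high, about 0.6 kg. At the start it stands flat on the bench, loose. Origin: centre of its underside; z up. Its x and y axes run along its edges.
- dapping_cube: Dapping cube: a bare steel cube, 40 x 40 x 40 mm, with round hollows of several sizes on its top and sides, about 0.45 kg. At the start it stands flat on the bench, loose. Origin: centre of its underside; z up. Its x and y axes run along its edges.
- round_stake: Stepped round stake: three bare steel discs in one piece, stacked like a round stair: 60 mm diameter from 0 to 16 mm height, 44 mm diameter from 16 to 29 mm, 28 mm diameter from 29 to 42 mm; about 0.5 kg. At the start it stands flat on the bench, loose. Origin: centre of its underside; z up. Round about z, so its yaw does not matter.
- swage_block: Swage block: a long bare steel bar, 90 mm long (its x axis), 28 mm wide (its y axis), 28 mm high, with a row of crosswise grooves, 10 mm deep, in its top; the sides are flat; about 0.5 kg. At the start it stands flat on the bench, loose. Origin: centre of its underside; z up. 
- tray_large_square: A shallow open tray of dark wood with a cork floor, fixed to the bench. Origin: centre of its underside, on the bench; z up. Its floor is 5 mm above the bench, its rim 13 mm above the bench, walls 6 mm thick. Larger square: inside 74 x 74 mm, outside 86 x 86 mm, edges along its x and y axes. Fits the square bench block with 9 mm play on each side.
- tray_small_square: A shallow open tray of dark wood with a cork floor, fixed to the bench. Origin: centre of its underside, on the bench; z up. Its floor is 5 mm above the bench, its rim 13 mm above the bench, walls 6 mm thick. Smaller square: inside 58 x 58 mm, outside 70 x 70 mm, edges along its x and y axes. Fits the dapping cube with 9 mm play on each side.
- tray_round: A shallow open tray of dark wood with a cork floor, fixed to the bench. Origin: centre of its underside, on the bench; z up. Its floor is 5 mm above the bench, its rim 13 mm above the bench, walls 6 mm thick. Round: inside diameter 78 mm, outside 90 mm. Fits the round stake with 9 mm play all round.
- tray_long: A shallow open tray of dark wood with a cork floor, fixed to the bench. Origin: centre of its underside, on the bench; z up. Its floor is 5 mm above the bench, its rim 13 mm above the bench, walls 6 mm thick. Long: inside 108 mm (its x axis) x 46 mm (its y axis), outside 120 x 58 mm. Fits the swage block with 9 mm play on each side; either end of the block may go either way.
- mug: Bystander: a white mug, 82 mm across and 92 mm high, with one handle, standing beyond the work, farther from the robot. Origin: centre of its underside.
- jar: Bystander: a closed glass jar with a red lid, 66 mm across and 85 mm high, standing beyond the work near the mug. Origin: centre of its underside.
Not all that is in view belongs to the job. Leave any red look-alike of the bench_block alone.

How it is judged (in metres and radians):
At the end, for the whole second after the job is handed in: Each of the four steel tools rests in its own tray: its centre within 14 mm of the tray's centre, its underside 2 to 8 mm above the tray's underside (the floor is at 5 mm), upright within 0.06 rad, at rest (under 0.02 m/s) and released (horizontal distance between bench_block and tray_large_square below 0.014 m and z of bench_block in the frame of tray_large_square between 0.002 and 0.008 m and angle between each of bench_block, dapping_cube, round_stake, swage_block's own z axis and vertical below 0.06 rad and linear speed of each of bench_block, dapping_cube, round_stake, swage_block below 0.02 m/s and contact force between each of bench_block, dapping_cube, round_stake, swage_block and the fingers below 0.1 N and horizontal distance between dapping_cube and tray_small_square below 0.014 m and z of dapping_cube in the frame of tray_small_square between 0.002 and 0.008 m and horizontal distance between round_stake and tray_round below 0.014 m and z of round_stake in the frame of tray_round between 0.002 and 0.008 m and horizontal distance between swage_block and tray_long below 0.014 m and z of swage_block in the frame of tray_long between 0.002 and 0.008 m); the robot touches nothing.
It fails at once if a tool is dropped into its tray (it moves faster than 0.7 m/s within 50 mm of its tray's centre and 35 mm of the bench) ((horizontal distance between bench_block and tray_large_square below 0.05 m and height (world z) of bench_block below 0.035 m and linear speed of bench_block above 0.7 m/s) or (horizontal distance between dapping_cube and tray_small_square below 0.05 m and height (world z) of dapping_cube below 0.035 m and linear speed of dapping_cube above 0.7 m/s) or (horizontal distance between round_stake and tray_round below 0.05 m and height (world z) of round_stake below 0.035 m and linear speed of round_stake above 0.7 m/s) or (horizontal distance between swage_block and tray_long below 0.05 m and height (world z) of swage_block below 0.035 m and linear speed of swage_block above 0.7 m/s)).
It fails at once if the mug is shifted by more than 25 mm or tipped (distance of mug from where it was at the start of the episode above 0.025 m or angle between mug's own z axis and vertical above 0.3 rad).
It fails at once if the jar is shifted by more than 25 mm or tipped (distance of jar from where it was at the start of the episode above 0.025 m or angle between jar's own z axis and vertical above 0.3 rad).
It also fails if it takes over 96 s, if anything falls off the work surface, if the arm or the gripper's body presses on something with over 40 N, if the wrist force passes 120 N, or if a joint passes its speed limit or range.

### The arm

A 6-joint arm with a two-finger parallel gripper is mounted at the origin on the work surface. World frame = base frame: x ahead of the robot, y to its left, z up, the work surface at z = 0. Lengths are in mm, angles in rad, forces in N, time in s.
With the tool pointing down it reaches from about 350 to 775 mm from the base axis. Payload 7.3 kg.
Tool frame: the origin (TCP) lies midway between the tips of the shut fingers; the grasp point (between the pads) lies 19 mm behind it (grasp_offset is the z of the grasp point in the tool frame, in mm); z points along the fingers, y is the direction in which the jaws open and shut (so a half turn about z gives the same grasp; the last joint's range is limited). The gripper opens to 92 mm and grips with 3 to 60 N. Pads are 19 mm wide; open, the fingers measure 130 mm over their backs; the gripper's body (75 mm by 190 mm) begins 47 mm behind the grasp point.
Start: joints at [1.076, 0.342, 1.524, -0, 1.275, -0.146], TCP at [179.416, 493.411, 226.741] pointing down, gripper open.
Joint ranges: [-2.53, 2.53], [-0.77, 2.02], [0.04, 2.7], [-1, 4.14], [0.28, 2.66], [-3.11, 3.11]. Speed limits (rad/s): [2.57, 2.57, 3.14, 3.14, 3.14, 3.14].

### API

Orientations are given as [roll, pitch, yaw] about the fixed x, y, z axes, in that order (R = Rz(yaw) Ry(pitch) Rx(roll)).
In Python, from plant import get_obs, capture, camera_model, close_job, boxes_of, regions_of, place_of, grasp_offset gives the robot as it stands. The module is installed in compiled form; this text tells all that it offers.
- The arm moves only by the tool send_rows, never from a script. Its argument "targets" is a list that holds one entry, the list of rows, each a list of 7 numbers: the turn, a rotation vector about the tool's x, y, z in degrees, then the shift along the tool's x, y, z in mm, then the closure, from -1 (fully open) to 1 (shut). A call has 1 to 5 rows; each row is the pose to reach, as a shift and turn from the pose commanded when the call began, along the tool's axes at that moment; what a row does not reach only later rows make up. A row lasts 1/12 s, in which the tool goes at most 41.7 mm and 7.16 degrees, less where a joint would pass 70% of its speed; a pose out of reach is approached as far as the arm can. A call with a gripper value outside its range is refused whole. The fingers move at their own pace and stop on an object; the grip force is fixed at half the most. Time passes only in rows, so rows that repeat a pose let the fingers close. It gives the time, the measured TCP pose, the force and the opening at its end, in the units of the state.
- get_obs(): the state, without advancing time (a new reading comes with each control period).
- capture(name): name is "scene" or "top"; returns the picture (400x640x3 uint8, red, green, blue); there is no depth.
- camera_model(name): a dict with "K" (3x3 intrinsics, pixels), "world_to_cam" (4x4, takes a point from world to camera coordinates). Camera axes: x right, y up, looking along -z (the intrinsics and any distortion apply to the point x, -y, -z); pixel columns grow to the right and rows downward; lengths in mm; the calibration is good to about 2 mm. A picture is of the moment at which its call begins. camera_model takes no time and is no camera call.
- close_job(): hands the job in, once; it reports no verdict.
Trained networks look in the newest picture that a camera, given by its name, has taken for a name from the list of things; names that differ only in an ending like _2 or _b are one class to them, and where a whole thing is asked for, a point or a joint stands for the part that bears it (a point fixed in the world has none). Each returns a list of dicts, best first, with "conf" (0 to 1); they miss things now and then, are a little off and sometimes report something else, mostly with a low value. They report only what shows in the picture. A call takes as long as a camera call. They do not tell look-alikes from the thing itself.
- boxes_of(label, camera): "location" ([row, column] in pixels, amid what is visible of it).
- regions_of(label, camera): "region" (400x640 bool, what is visible of it) and "location" ([row, column] in pixels, amid what is visible of it).
- place_of(label, camera): "location" ([row, column] in pixels: a listed point, or the origin of a listed thing).
The state is a dict: "time": time; "joint_positions": joint angles; "dq": joint speeds; "tau": joint torques, N m; "tool_pos": TCP position; "tcp_rot": TCP orientation; "contact_force": force on the tool from outside, world axes, zero at the start; "moment": the same for the moment, N m; "grip_width": finger opening in mm.
Only numpy, scipy, OpenCV 4.12 (cv2) and the standard library are available. Lean on these libraries where they do the work, as an engineer would, in place of code of your own. Each camera call takes 0.05 s, during which the arm holds its last target.

## Working session

There is one attempt and no reset: what is moved stays moved. The work goes in short steps, Python scripts to look and compute and a tool call to move; the robot and the scene stay as the last step left them, time stands still between calls to the robot, and variables do not carry over. Pictures are saved under pics/ and viewed, and the job is handed in when it is done.

Besides the shell and the picture viewer there is one more tool, called after "Request:" by a JSON object that holds its "op" and its "data". send_rows: Moves the arm, as the interface text tells. Its arguments: {"type":"object","properties":{"targets":{"type":"array","items":{"type":"array","items":{"type":"array","items":{"type":"number"}}}}},"required":["targets"]}

```bash
mkdir -p pics; python3 - <<'E'
from plant import *
import cv2,numpy as np
print(get_obs(),grasp_offset)
for n in("scene","top"):
    im=capture(n);cv2.imwrite(f"pics/{n}0.png",im[:,:,::-1]);print(n,camera_model(n))
E
```

```text
{'time': 0.0, 'joint_positions': array([ 1.07604052e+00,  3.42736422e-01,  1.52501189e+00,  4.02778612e-05,
        1.27540186e+00, -1.45979568e-01]), 'dq': array([-0.00078058,  0.0005532 , -0.00050379,  0.00026797,  0.00074256,
        0.00112513]), 'tau': array([ 2.75331353e-03, -4.31245387e+01, -2.44218886e+01,  7.18800444e-02,
        5.58816385e-02, -1.55294060e-04]), 'tool_pos': array([179.18099352, 493.04642397, 226.03964639]), 'tcp_rot': array([-3.14005730e+00, -2.64665060e-04,  2.79280445e+00]), 'contact_force': array([-0.50877558,  0.18958622, -0.22279869]), 'moment': array([ 0.01894017, -0.01039081,  0.00874028]), 'grip_width': 91.93386929847372} -18.8
scene {'K': array([[476.40020252,   0.        , 316.49401662],
       [  0.        , 476.40020252, 191.21940457],
       [  0.        ,   0.        ,   1.        ]]), 'world_to_cam': array([[-3.49430674e-01,  9.36692956e-01, -2.24612943e-02,
         1.97163159e+02],
       [-6.02076747e-01, -2.06105891e-01,  7.71377957e-01,
         3.24426155e+02],
       [ 7.17914894e-01,  2.83066542e-01,  6.35980769e-01,
        -1.65595541e+03],
       [ 0.00000000e+00,  0.00000000e+00,  0.00000000e+00,
         1.00000000e+00]])}
top {'K': array([[465.24916643,   0.        , 321.26290848],
       [  0.        , 465.24916643, 202.7096657 ],
       [  0.        ,   0.        ,   1.        ]]), 'world_to_cam': array([[-2.64761783e-02, -9.99629765e-01, -6.27257189e-03,
         2.86629446e+01],
       [ 9.80349869e-01, -2.71915429e-02,  1.95383609e-01,
        -5.74596996e+02],
       [-1.95481832e-01, -9.76303778e-04,  9.80706837e-01,
        -9.63011888e+02],
       [ 0.00000000e+00,  0.00000000e+00,  0.00000000e+00,
         1.00000000e+00]])}
```

View pics/scene0.png

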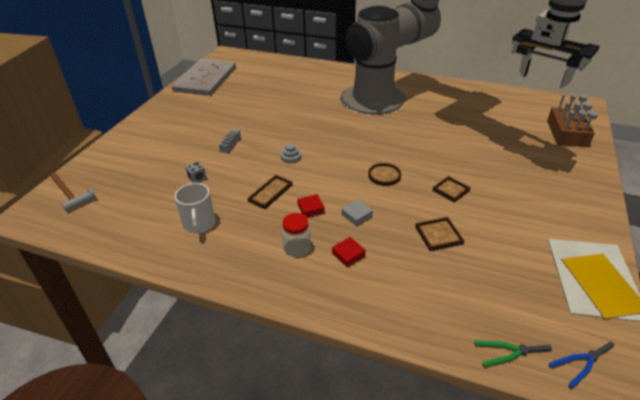

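View pics/top0.png

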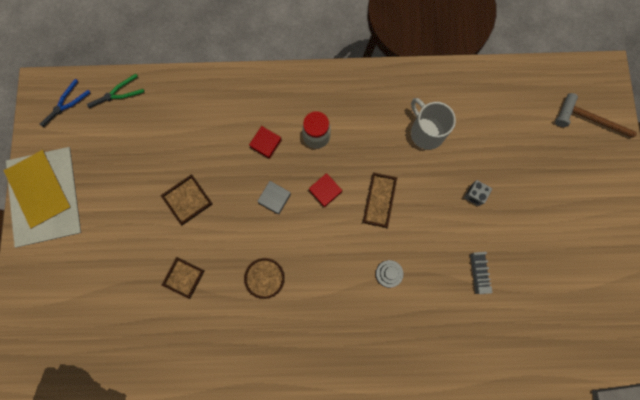

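The top picture shows the grey bench block at (row 197, col 274), and two red look-alikes at (142,265) and (190,325). The cube is at (193,479), the stake at (273,390) and the swage at (272,482). The trays are at large (200,187), small (277,183), round (278,264) and long (200,380). Next I fit their poses to the region masks.

```bash
cat > h.py <<'E'
from plant import *
import cv2,numpy as np
from scipy.optimize import minimize
def box(lx,ly,h,z0=0): return np.array([[sx*lx/2,sy*ly/2,z] for z in(z0,h) for sx in(-1,1) for sy in(-1,1)],float)
def cyl(r,z0,z1): 
    a=np.linspace(0,2*np.pi,48,endpoint=False)
    return np.array([[r*np.cos(t),r*np.sin(t),z] for z in(z0,z1) for t in a])
M={'bench_block':box(56,56,24),'dapping_cube':box(40,40,40),'swage_block':box(90,28,28),
'round_stake':np.vstack([cyl(30,0,16),cyl(22,16,29),cyl(14,29,42)]),
'tray_large_square':box(86,86,13),'tray_small_square':box(70,70,13),'tray_round':cyl(45,0,13),'tray_long':box(120,58,13)}
def proj(P,n):
    m=camera_model(n);c=np.c_[P,np.ones(len(P))]@m['world_to_cam'].T
    q=np.c_[c[:,0],-c[:,1],-c[:,2]]@m['K'].T
    return q[:,:2]/q[:,2:]
def back(rc,z,n):
    m=camera_model(n);W=m['world_to_cam'];R=W[:3,:3]
    d=np.linalg.inv(m['K'])@[rc[1],rc[0],1];d=R.T@(d*[1,-1,-1]);o=-R.T@W[:3,3]
    return o+d*(z-o[2])/d[2]
def pose(p,P):
    c,s=np.cos(p[2]),np.sin(p[2]);return P@np.array([[c,s,0],[-s,c,0],[0,0,1]])+[p[0],p[1],p[3] if len(p)>3 else 0]
S=16
def sil(P,n):
    # antialiased silhouette
    im=np.zeros((400,640),np.uint8)
    h=cv2.convexHull(proj(P,n).astype(np.float32))
    cv2.fillPoly(im,[np.round(h*S*1.0).astype(np.int32)],255,cv2.LINE_AA,4)
    return im/255.
def iou(p,P,masks):
    t=0
    for n,m in masks.items():
        s=sil(pose(p,P),n);t+=np.minimum(s,m).sum()/np.maximum(s,m).sum()
    return t/len(masks)
def fit(label,masks,z=0):
    P=M[label];n='top' if 'top' in masks else 'scene';m=masks[n];r,c=np.nonzero(m)
    x0=back((r.mean(),c.mean()),P[:,2].max()/2+z,n)
    best=None
    for yaw in ([0] if 'round' in label else np.linspace(0,np.pi,8,endpoint=False)):
        f=lambda p:1-iou([p[0],p[1],p[2],z],P,masks)
        o=minimize(f,[x0[0],x0[1],yaw],method='Nelder-Mead',options=dict(initial_simplex=np.array([x0[0],x0[1],yaw])+np.array([[0,0,0],[6,0,0],[0,6,0],[0,0,.25]]),xatol=.02,fatol=1e-5))
        if best is None or o.fun<best.fun:best=o
    return best.x,1-best.fun
def regs(label,n):
    return regions_of(label,n)
E
cat > a.py <<'E'
from h import *
I={n:capture(n) for n in('top','scene')}
for l in M:
    for n in I:
        r=regs(l,n)
        for k in r[:4]: print(l,n,round(float(k['conf']),2),np.round(k['location'],1),k['region'].sum(),I[n][k['region']].mean(0).round())
        r=[k for k in r if not(l=='bench_block' and np.ptp(I[n][k['region']].mean(0))>60)]
        if r: 
            x,s=fit(l,{n:r[0]['region'].astype(float)});print('   ',n,x.round(3),round(s,3))
E
python3 a.py
```

```text
bench_block top 0.75 [192.8 323.3] 664 [138.  41.  34.]
bench_block top 0.74 [278.7 185.4] 1040 [98. 72. 43.]
bench_block top 0.59 [195.4 273.9] 665 [113. 111. 102.]
bench_block top 0.59 [142.4 264.7] 615 [127.  29.  25.]
    top [424.187 325.778   1.031] 0.809
bench_block scene 0.96 [214.1 356.4] 496 [111. 108. 102.]
bench_block scene 0.76 [251.9 348.1] 677 [134.  24.  17.]
bench_block scene 0.63 [205.6 309.5] 473 [134.  21.  16.]
    scene [600.822 119.554   1.242] 0.804
dapping_cube top 0.88 [193.4 481.5] 414 [82. 81. 75.]
    top [ 595.987 -342.787    0.842] 0.836
dapping_cube scene 0.75 [174.3 198.3] 306 [79. 76. 72.]
    scene [ 595.99  -343.399    0.788] 0.822
swage_block top 0.95 [273.  479.2] 631 [84. 84. 78.]
    top [ 417.272 -334.84     3.17 ] 0.816
swage_block scene 0.58 [143.1 227.5] 287 [82. 79. 74.]
    scene [ 418.013 -336.03     3.26 ] 0.802
round_stake top 0.56 [270.7 392.1] 563 [128. 127. 117.]
    top [ 4.21587e+02 -1.32505e+02  2.66000e-01] 0.865
round_stake scene 0.75 [157.6 289.5] 297 [101.  97.  90.]
    scene [ 424.376 -131.191    0.637] 0.796
tray_large_square top 0.87 [200.4 187.8] 1463 [101.  74.  45.]
    top [602.426 323.634   0.605] 0.948
tray_large_square scene 0.58 [236. 433.] 1160 [110.  78.  46.]
    scene [600.667 323.427   0.619] 0.945
tray_small_square top 0.64 [276.1 185.6] 1090 [98. 72. 43.]
    top [424.191 327.082   1.109] 0.951
tray_small_square scene 0.9 [187.8 450.1] 555 [99. 70. 41.]
    scene [425.794 326.009   1.162] 0.88
tray_round top 0.76 [279.7 265.2] 1303 [107.  79.  47.]
    top [4.17627e+02 1.44461e+02 4.00000e-02] 0.938
tray_round scene 0.71 [174.6 384.2] 646 [109.  78.  46.]
tray_round scene 0.35 [236.2 435.4] 1152 [109.  78.  46.]
    scene [4.19430e+02 1.44386e+02 1.55000e-01] 0.925
tray_long top 0.66 [197.9 377.1] 1340 [102.  75.  45.]
    top [ 588.926 -122.016    2.897] 0.931
```

```bash
cat > b.py <<'E'
from h import *
I={n:capture(n) for n in('top','scene')}
X={'bench_block':(604,122),'dapping_cube':(596,-343),'swage_block':(418,-335),'round_stake':(423,-132)}
res={}
for l,x in X.items():
    ms={}
    for n in I:
        im=cv2.resize(I[n],None,fx=1,fy=1).astype(float)
        d=np.abs(im[:,:,0]-im[:,:,2])/im.max(2)   # saturation-like
        m=(d<0.26).astype(np.uint8)
        c=proj(np.array([[*x,15.]]),n)[0]
        k=np.zeros_like(m);cv2.circle(k,(int(c[0]),int(c[1])),32,1,-1);m&=k
        N,L,st,ce=cv2.connectedComponentsWithStats(m)
        lab=1+np.argmax(st[1:,4]);mm=(L==lab).astype(np.uint8)
        mm=cv2.morphologyEx(mm,cv2.MORPH_CLOSE,np.ones((7,7),np.uint8));ms[n]=mm.astype(float)
    for q in({'top':ms['top']},{'scene':ms['scene']},ms):
        p,s=fit(l,q);print(l,list(q),p.round(3),round(s,3))
    res[l]=p
for n in I:
    tiles=[]
    for l,p in res.items():
        big=cv2.resize(I[n],None,fx=5,fy=5,interpolation=cv2.INTER_CUBIC)[:,:,::-1].copy()
        h=cv2.convexHull(proj(pose(p,M[l]),n).astype(np.float32))
        cv2.polylines(big,[(h*5+2.5).astype(int)],True,(0,255,0),1)
        c=(proj(np.array([[p[0],p[1],15.]]),n)[0]*5).astype(int)
        tiles.append(big[c[1]-150:c[1]+150,c[0]-150:c[0]+150])
    cv2.imwrite(f'pics/tools_{n}.png',np.vstack([np.hstack(tiles[:2]),np.hstack(tiles[2:])]))
E
python3 b.py
```

```text
bench_block ['top'] [600.266 121.169   1.058] 0.854
bench_block ['scene'] [ 5.98073e+02  1.21321e+02 -4.72000e-01] 0.817
bench_block ['top', 'scene'] [ 6.00132e+02  1.22786e+02 -5.40000e-01] 0.835b.py:9: RuntimeWarning: invalid value encountered in divide
  d=np.abs(im[:,:,0]-im[:,:,2])/im.max(2)   # saturation-like
Traceback (most recent call last):
  File "b.py", line 17, in <module>
    p,s=fit(l,q);print(l,list(q),p.round(3),round(s,3))
        ~~~^^^^^
  File "h.py", line 39, in fit
    o=minimize(f,[x0[0],x0[1],yaw],method='Nelder-Mead',options=dict(initial_simplex=np.array([x0[0],x0[1],yaw])+np.array([[0,0,0],[6,0,0],[0,6,0],[0,0,.25]]),xatol=.02,fatol=1e-5))
  File "h.py", line 38, in <lambda>
    f=lambda p:1-iou([p[0],p[1],p[2],z],P,masks)
                 ~~~^^^^^^^^^^^^^^^^^^^^^^^^^^^^
  File "h.py", line 31, in iou
    s=sil(pose(p,P),n);t+=np.minimum(s,m).sum()/np.maximum(s,m).sum()
  File "h.py", line 25, in sil
    h=cv2.convexHull(proj(P,n).astype(np.float32))
                     ~~~~^^^^^
  File "h.py", line 12, in proj
    m=camera_model(n);c=np.c_[P,np.ones(len(P))]@m['world_to_cam'].T
ValueError: time passes only in moves, steps and waits
```

```bash
python3 - <<'E'
s=open('h.py').read()
s=s.replace("def proj(P,n):","""_cm={}
_c0=camera_model
def camera_model(n):
    import os,pickle
    if n not in _cm:
        f=f'cm_{n}.pkl'
        if not os.path.exists(f): pickle.dump(_c0(n),open(f,'wb'))
        _cm[n]=pickle.load(open(f,'rb'))
    return _cm[n]
def proj(P,n):""")
i=s.index("S=16");j=s.index("def iou")
s=s[:i]+"""F=6
def sil(P,n):
    h=cv2.convexHull(proj(P,n).astype(np.float32))[:,0]
    lo=np.floor(h.min(0)).astype(int)-1;w,hh=np.ceil(h.max(0)).astype(int)+2-lo
    b=np.zeros((hh*F,w*F),np.uint8)
    cv2.fillConvexPoly(b,np.round(((h-lo+.5)*F-.5)*16).astype(np.int32),255,cv2.LINE_8,4)
    b=cv2.resize(b,(int(w),int(hh)),interpolation=cv2.INTER_AREA)/255.
    im=np.zeros((400,640));im[lo[1]:lo[1]+hh,lo[0]:lo[0]+w]=b
    return im
"""+s[j:]
open('h.py','w').write(s)
b=open('b.py').read().replace("/im.max(2) ","/(im.max(2)+1) ")
open('b.py','w').write(b)
E
python3 b.py
```

```text
bench_block ['top'] [ 5.99772e+02  1.21466e+02 -5.56000e-01] 0.92
bench_block ['scene'] [597.9   120.374   1.002] 0.879
bench_block ['top', 'scene'] [599.388 120.798   1.023] 0.895
dapping_cube ['top'] [ 595.535 -343.645    0.945] 0.901
dapping_cube ['scene'] [ 672.153 -296.024    1.475] 0.441
dapping_cube ['top', 'scene'] [ 595.652 -343.698    0.943] 0.608
swage_block ['top'] [ 416.311 -335.153    3.185] 0.938
swage_block ['scene'] [ 415.234 -336.102    3.232] 0.856
swage_block ['top', 'scene'] [ 416.185 -335.225    3.209] 0.889
round_stake ['top'] [ 4.20099e+02 -1.33613e+02  2.39000e-01] 0.958
round_stake ['scene'] [ 417.569 -135.039    0.618] 0.856
round_stake ['top', 'scene'] [ 4.19887e+02 -1.34030e+02  2.88000e-01] 0.904
```

View pics/tools_top.png

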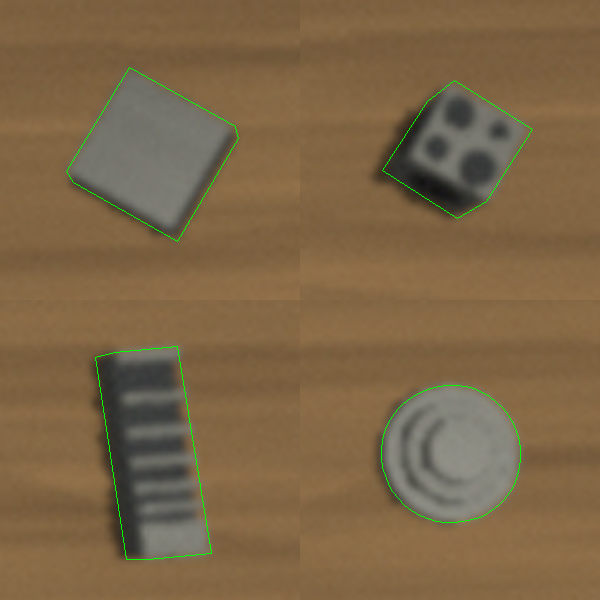

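View pics/tools_scene.png

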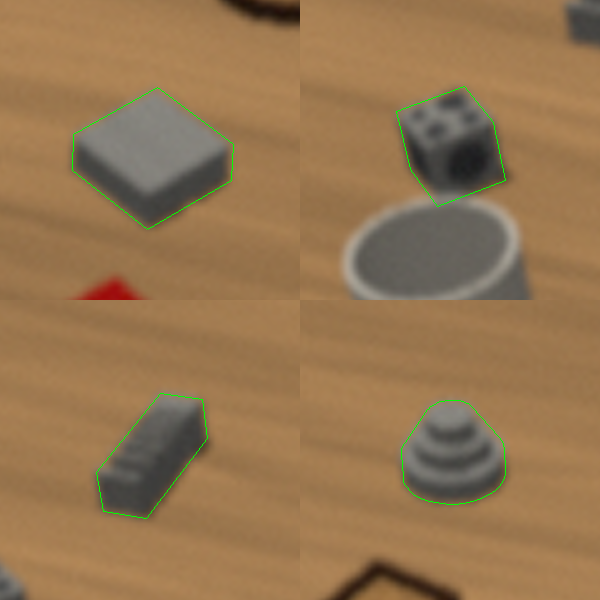

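```bash
cat > c.py <<'E'
from h import *
I={n:capture(n) for n in('top','scene')}
res={}
X={'tray_large_square':(602,323),'tray_small_square':(424,327),'tray_round':(418,144),'tray_long':(589,-122)}
B=dict(tray_large_square=box(74,74,13,13),tray_small_square=box(58,58,13,13),tray_round=cyl(39,13,13),tray_long=box(108,46,13,13))
for l,x in X.items():
    ms={}
    for n in I:
        im=I[n].astype(float).sum(2)
        c=proj(np.array([[*x,8.]]),n)[0]
        k=np.zeros((400,640),np.uint8);cv2.circle(k,(int(c[0]),int(c[1])),38,1,-1)
        m=((im<0.62*np.median(im[k>0]))&(k>0)).astype(np.uint8)
        N,L,st,ce=cv2.connectedComponentsWithStats(m)
        mm=(L==1+np.argmax(st[1:,4])).astype(np.uint8)
        ct,_=cv2.findContours(mm,cv2.RETR_EXTERNAL,cv2.CHAIN_APPROX_NONE);cv2.drawContours(mm,ct,-1,1,-1)
        ms[n]=mm.astype(float)
    for q in({'top':ms['top']},{'scene':ms['scene']},ms):
        p,s=fit(l,q);print(l,list(q),p.round(3),round(s,3))
    res[l]=p
for n in I:
    tiles=[]
    for l,p in res.items():
        big=cv2.resize(I[n],None,fx=5,fy=5,interpolation=cv2.INTER_CUBIC)[:,:,::-1].copy()
        for P in(M[l],B[l]):
            h=cv2.convexHull(proj(pose(p,P),n).astype(np.float32))
            cv2.polylines(big,[(h*5+2.5).astype(int)],True,(0,255,0),1)
        c=(proj(np.array([[p[0],p[1],15.]]),n)[0]*5).astype(int)
        tiles.append(big[c[1]-150:c[1]+150,c[0]-150:c[0]+150])
    cv2.imwrite(f'pics/trays_{n}.png',np.vstack([np.hstack(tiles[:2]),np.hstack(tiles[2:])]))
for l in('mug','jar'):
    for n in I: print(l,n,[ (k['conf'],np.round(back(k['location'],0,n)[:2])) for k in place_of(l,n)[:1]])
E
python3 c.py
```

```text
tray_large_square ['top'] [601.661 324.209   0.614] 0.956
tray_large_square ['scene'] [6.01642e+02 3.22729e+02 6.01000e-01] 0.943
tray_large_square ['top', 'scene'] [601.558 323.531   0.61 ] 0.946
tray_small_square ['top'] [423.765 326.929   1.104] 0.954
tray_small_square ['scene'] [425.017 325.978   1.086] 0.925
tray_small_square ['top', 'scene'] [423.92  326.536   1.1  ] 0.937
tray_round ['top'] [4.17665e+02 1.45569e+02 2.03000e-01] 0.964
tray_round ['scene'] [4.18559e+02 1.44309e+02 2.44000e-01] 0.948
tray_round ['top', 'scene'] [ 4.17653e+02  1.45000e+02 -2.40000e-02] 0.952
tray_long ['top'] [ 5.88445e+02 -1.20454e+02 -2.42000e-01] 0.965
tray_long ['scene'] [ 588.734 -121.871    2.909] 0.938
tray_long ['top', 'scene'] [ 5.88393e+02 -1.20828e+02 -2.37000e-01] 0.947
mug top []
mug scene [(0.65, array([ 754., -244.]))]
jar top [(0.67, array([750.,  18.]))]
jar scene [(0.74, array([729.,  17.]))]
```

View pics/trays_top.png

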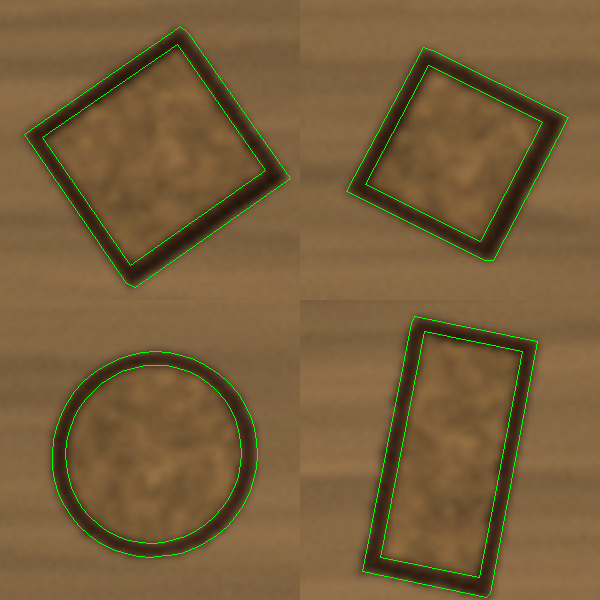

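View pics/trays_scene.png

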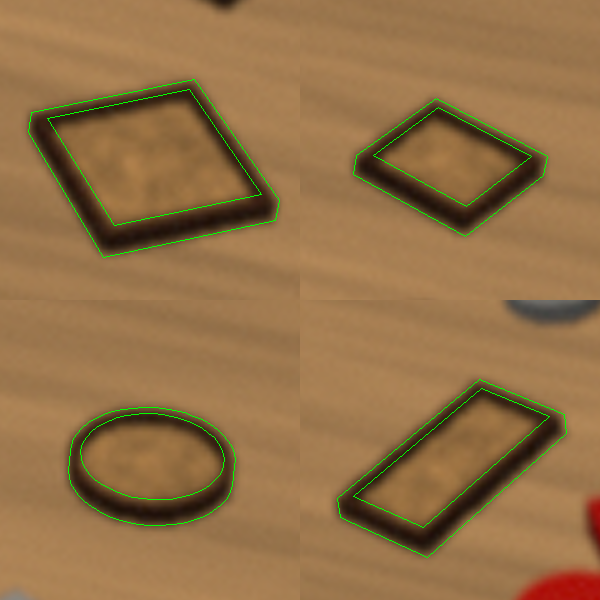

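The overlays match both cameras to about 2 mm, and the grey block is the bench block. Now a helper that works out the remaining motion.

```bash
cat > g.py <<'E'
import sys;from plant import get_obs
import numpy as np
from scipy.spatial.transform import Rotation as Ro
# args x y z psi
o=get_obs();R=Ro.from_euler('xyz',o['tcp_rot'])
t=np.array([float(v) for v in sys.argv[1:4]]);psi=float(sys.argv[4])
d=R.inv().apply(t-o['tool_pos']);w=(R.inv()*Ro.from_euler('xyz',[np.pi,0,psi])).as_rotvec(degrees=True)
print('t',round(o['time'],2),'pos',o['tool_pos'].round(1),'yaw',o['tcp_rot'].round(3),'F',o['contact_force'].round(1),'w',round(o['grip_width'],1))
print('turn',w.round(1),'shift',d.round(1),'rows',round(max(np.linalg.norm(d)/41.7,np.linalg.norm(w)/7.16),1))
E
python3 g.py 599.4 120.8 120 2.59
```

```text
t 1.5 pos [179.4 493.4 226.7] yaw [3.142 0.    2.793] F [-0.4  0.   0.8] w 91.8
turn [ 0.   0.  11.6] shift [-522.  -206.6  106.7] rows 13.7
```

Request:
{"op": "send_rows", "data": {"targets": [[[0, 0, 0, -34, -13, 0, -1], [0, 0, 0, -69, -27, 5, -1], [0, 0, 0, -104, -41, 10, -1], [0, 0, 0, -139, -55, 15, -1], [0, 0, 0, -174, -69, 20, -1]]]}}

```text
time: 1.92
tool_pos: [320.3, 367.9, 206.7]
tcp_rot: [3.141, 0.0, 2.793]
contact_force: [0.3, 0.2, 0.2]
grip_width: 91.9
```

Request:
{"op": "send_rows", "data": {"targets": [[[0, 0, 0, -34, -13, 7, -1], [0, 0, 0, -69, -27, 14, -1], [0, 0, 0, -104, -41, 21, -1], [0, 0, 0, -139, -55, 28, -1], [0, 0, 0, -174, -69, 36, -1]]]}}

```text
time: 2.33
tool_pos: [460.6, 243.4, 170.7]
tcp_rot: [3.141, 0.001, 2.793]
contact_force: [-0.4, 0.9, 0.3]
grip_width: 91.8
```

Request:
{"op": "send_rows", "data": {"targets": [[[0, 0, 3, -34, -13, 10, -1], [0, 0, 6, -69, -27, 20, -1], [0, 0, 9, -104, -41, 30, -1], [0, 0, 11.6, -139, -55, 40, -1], [0, 0, 11.6, -172, -68, 50, -1]]]}}

```text
time: 2.75
tool_pos: [599.1, 120.4, 120.2]
tcp_rot: [3.141, 0.0, 2.587]
contact_force: [1.3, -0.0, 0.1]
grip_width: 92.3
```

```bash
python3 g.py 599.4 120.8 12 2.59
```

```text
t 2.75 pos [599.1 120.4 120.2] yaw [3.141 0.    2.587] F [ 1.3 -0.   0.1] w 92.3
turn [ 0.   0.  -0.1] shift [  0.    0.5 108.2] rows 2.6
```

Request:
{"op": "send_rows", "data": {"targets": [[[0, 0, 0, 0, 0.5, 36, -1], [0, 0, 0, 0, 0.5, 70, -1], [0, 0, 0, 0, 0.5, 95, -1], [0, 0, 0, 0, 0.5, 108, -1], [0, 0, 0, 0, 0.5, 108, 1]]]}}

```text
time: 3.17
tool_pos: [595.6, 122.2, 9.0]
tcp_rot: [-3.138, -0.006, 2.59]
contact_force: [-0.7, -0.5, 0.3]
grip_width: 88.7
```

Request:
{"op": "send_rows", "data": {"targets": [[[0, 0, 0, 0, 0, 0, 1], [0, 0, 0, 0, 0, 0, 1], [0, 0, 0, 0, 0, 0, 1], [0, 0, 0, 0, 0, 0, 1], [0, 0, 0, 0, 0, 0, 1]]]}}

```text
time: 3.58
tool_pos: [598.1, 122.1, 13.9]
tcp_rot: [-3.141, 0.001, 2.591]
contact_force: [-3.4, -6.5, 5.6]
grip_width: 56.3
```

Request:
{"op": "send_rows", "data": {"targets": [[[0, 0, 0, 0, 0, 0, 1], [0, 0, 0, 0, 0, 0, 1], [0, 0, 0, 0, 0, 0, 1]]]}}

```text
time: 3.83
tool_pos: [598.0, 122.1, 13.9]
tcp_rot: [-3.141, 0.001, 2.591]
contact_force: [-1.9, -2.3, 7.0]
grip_width: 55.4
```

Request:
{"op": "send_rows", "data": {"targets": [[[0, 0, 0, 0, 0, -5, 1], [0, 0, 0, 0, 0, -20, 1], [0, 0, 0, 0, 0, -40, 1], [0, 0, 0, 0, 0, -60, 1], [0, 0, 0, 0, 0, -60, 1]]]}}

```text
time: 4.25
tool_pos: [600.0, 123.0, 76.2]
tcp_rot: [3.138, 0.005, 2.59]
contact_force: [1.9, -0.0, -5.2]
grip_width: 55.6
```

```bash
python3 g.py 601.5 323.5 72 2.18;python3 - <<'E'
from plant import *
import cv2,numpy as np
a=cv2.resize(capture('scene')[100:300,250:500],None,fx=3,fy=3,interpolation=2)
cv2.imwrite('pics/g1.png',a[:,:,::-1])
E
```

```text
t 4.25 pos [600.  123.   76.2] yaw [3.138 0.005 2.59 ] F [ 1.9 -0.  -5.2] w 55.6
turn [ 0.3  0.2 23.5] shift [103.7 171.6   4.3] rows 4.8
```

View pics/g1.png

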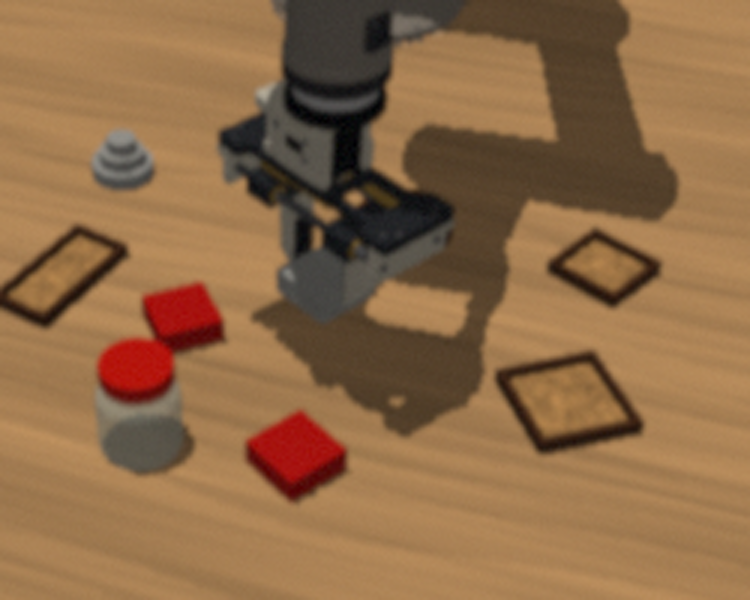

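Request:
{"op": "send_rows", "data": {"targets": [[[0, 0, 5, 15, 25, 0, 1], [0, 0, 11, 38, 62, 0, 1], [0, 0, 17, 60, 100, 0, 1], [0, 0, 22, 82, 136, 0, 1], [0, 0, 23.5, 98, 162, 0, 1]]]}}

```text
time: 4.72
tool_pos: [597.7, 314.4, 70.2]
tcp_rot: [-3.139, -0.002, 2.176]
contact_force: [0.3, -0.2, -6.4]
grip_width: 55.5
```

Request:
{"op": "send_rows", "data": {"targets": [[[0, 0, 0, 0, 0, 0, 1], [0, 0, 0, 0, 0, 0, 1], [0, 0, 0, 0, 0, 0, 1]]]}}

```text
time: 4.97
tool_pos: [598.0, 311.3, 70.4]
tcp_rot: [-3.138, -0.001, 2.181]
contact_force: [0.8, -0.9, -6.8]
grip_width: 55.7
```

```bash
python3 g.py 601.5 323.5 19 2.18
```

```text
t 4.97 pos [598.  311.3  70.4] yaw [-3.138e+00 -1.000e-03  2.181e+00] F [ 0.8 -0.9 -6.8] w 55.7
turn [-0.2 -0.   0.1] shift [ 7.9 10.  51.4] rows 1.3
```

Request:
{"op": "send_rows", "data": {"targets": [[[0, 0, 0, 4, 5, 0, 1], [0, 0, 0, 8, 10, 10, 1], [0, 0, 0, 8, 10, 22, 1], [0, 0, 0, 8, 10, 32, 1], [0, 0, 0, 8, 10, 32, 1]]]}}

```text
time: 5.38
tool_pos: [600.9, 322.7, 36.6]
tcp_rot: [-3.135, -0.001, 2.18]
contact_force: [-1.3, -1.5, -6.8]
grip_width: 55.5
```

```bash
python3 g.py 601.5 323.5 19 2.18;python3 - <<'E'
from plant import *
import cv2,numpy as np
a=cv2.resize(capture('scene')[180:290,370:510],None,fx=5,fy=5,interpolation=2)
cv2.imwrite('pics/p1.png',a[:,:,::-1])
E
```

```text
t 5.38 pos [600.9 322.7  36.6] yaw [-3.135e+00 -1.000e-03  2.180e+00] F [-1.3 -1.5 -6.8] w 55.5
turn [-0.4 -0.1 -0. ] shift [ 0.2  1.1 17.6] rows 0.4
```

View pics/p1.png

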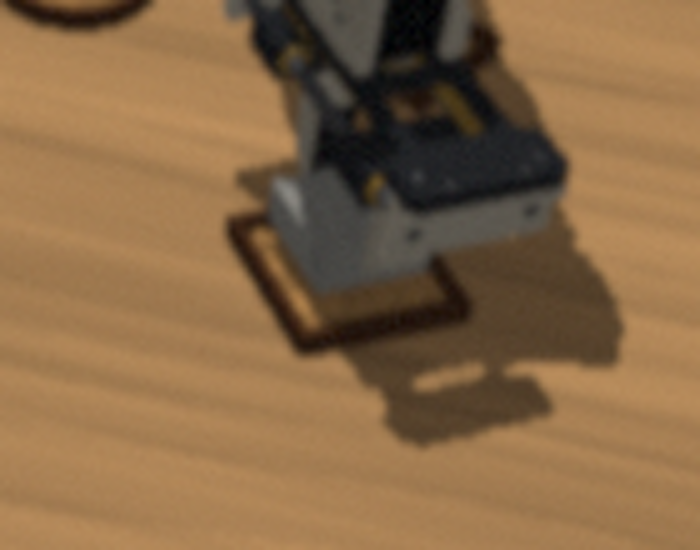

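Request:
{"op": "send_rows", "data": {"targets": [[[0, 0, 0, 0, 1, 6, 1], [0, 0, 0, 0, 1, 11, 1], [0, 0, 0, 0, 1, 14, 1], [0, 0, 0, 0, 1, 16, 1], [0, 0, 0, 0, 1, 16, 1]]]}}

```text
time: 5.85
tool_pos: [603.5, 324.6, 24.3]
tcp_rot: [-3.141, -0.0, 2.18]
contact_force: [0.5, 0.3, -6.8]
grip_width: 55.6
```

Request:
{"op": "send_rows", "data": {"targets": [[[0, 0, 0, 0, 0, 0.5, 1], [0, 0, 0, 0, 0, 1, 1], [0, 0, 0, 0, 0, 1, 1]]]}}

```text
time: 6.1
tool_pos: [603.9, 324.8, 24.0]
tcp_rot: [3.141, 0.0, 2.18]
contact_force: [-0.1, -0.5, -6.7]
grip_width: 55.7
```

Request:
{"op": "send_rows", "data": {"targets": [[[0, 0, 0, 0, -1, 1, 1], [0, 0, 0, 0, -2, 2, 1], [0, 0, 0, 0, -2, 3, 1], [0, 0, 0, 0, -2, 3, 1], [0, 0, 0, 0, -2, 3, 1]]]}}

```text
time: 6.52
tool_pos: [602.1, 323.5, 20.6]
tcp_rot: [-3.141, -0.0, 2.18]
contact_force: [0.5, 0.1, -7.6]
grip_width: 55.7
```

Request:
{"op": "send_rows", "data": {"targets": [[[0, 0, 0, 0, 0, 0.5, 1], [0, 0, 0, 0, 0, 1, 1], [0, 0, 0, 0, 0, 1, 1]]]}}

```text
time: 6.77
tool_pos: [602.1, 323.6, 19.6]
tcp_rot: [-3.142, -0.0, 2.18]
contact_force: [-0.2, -0.9, -6.8]
grip_width: 55.6
```

Request:
{"op": "send_rows", "data": {"targets": [[[0, 0, 0, 0, 0, 0.5, 1], [0, 0, 0, 0, 0, 1, 1], [0, 0, 0, 0, 0, 1, 1]]]}}

```text
time: 7.02
tool_pos: [602.2, 323.6, 19.0]
tcp_rot: [3.141, -0.0, 2.18]
contact_force: [-1.3, 0.2, -5.3]
grip_width: 55.6
```

Request:
{"op": "send_rows", "data": {"targets": [[[0, 0, 0, 0, 0, 0.5, 1], [0, 0, 0, 0, 0, 1, 1], [0, 0, 0, 0, 0, 1, 1]]]}}

```text
time: 7.27
tool_pos: [602.2, 323.7, 18.9]
tcp_rot: [3.141, 0.0, 2.18]
contact_force: [-3.6, -2.1, 5.1]
grip_width: 55.9
```

Request:
{"op": "send_rows", "data": {"targets": [[[0, 0, 0, 0, 0, 0, -0.2], [0, 0, 0, 0, 0, 0, -1], [0, 0, 0, 0, 0, 0, -1], [0, 0, 0, 0, 0, -5, -1], [0, 0, 0, 0, 0, -35, -1]]]}}

```text
time: 7.68
tool_pos: [599.4, 322.4, 47.9]
tcp_rot: [-3.133, -0.002, 2.18]
contact_force: [-1.2, -0.3, -0.2]
grip_width: 77.7
```

Request:
{"op": "send_rows", "data": {"targets": [[[0, 0, 0, 0, 0, -30, -1], [0, 0, 0, 0, 0, -65, -1]]]}}

```text
time: 7.85
tool_pos: [601.7, 323.3, 117.8]
tcp_rot: [-3.14, -0.0, 2.18]
contact_force: [0.2, -0.0, 0.6]
grip_width: 89.3
```

```bash
python3 g.py 419.9 -134 110 2.59
```

```text
t 7.85 pos [601.7 323.3 117.8] yaw [-3.14 -0.    2.18] F [ 0.2 -0.   0.6] w 89.3
turn [ -0.1  -0.  -23.5] shift [-271.  -410.8    8.4] rows 11.8
```

Request:
{"op": "send_rows", "data": {"targets": [[[0, 0, 0, -20.5, -31, 0, -1], [0, 0, 0, -41, -62, 0, -1], [0, 0, 0, -62, -93, 0, -1], [0, 0, 0, -83, -125, 0, -1], [0, 0, 0, -104, -157, 0, -1]]]}}

```text
time: 8.27
tool_pos: [532.5, 147.1, 118.3]
tcp_rot: [3.14, 0.001, 2.181]
contact_force: [1.2, -1.2, -0.2]
grip_width: 91.9
```

Request:
{"op": "send_rows", "data": {"targets": [[[0, 0, 0, -20.5, -31, 0, -1], [0, 0, 0, -41, -62, 0, -1], [0, 0, 0, -62, -93, 0, -1], [0, 0, 0, -83, -125, 0, -1], [0, 0, 0, -104, -157, 0, -1]]]}}

```text
time: 8.68
tool_pos: [463.5, -28.3, 118.4]
tcp_rot: [3.14, 0.002, 2.181]
contact_force: [0.8, -1.0, 0.4]
grip_width: 91.8
```

Request:
{"op": "send_rows", "data": {"targets": [[[0, 0, 0, -20.5, -31, 5, -1], [0, 0, 0, -41, -62, 10, -1], [0, 0, 0, -60, -92, 10, -1], [0, 0, 0, -63, -97, 10, -1], [0, 0, 0, -63, -97, 10, -1]]]}}

```text
time: 9.1
tool_pos: [420.1, -135.9, 108.2]
tcp_rot: [3.141, 0.001, 2.176]
contact_force: [-1.5, 0.3, -1.2]
grip_width: 91.9
```

```bash
python3 g.py 419.9 -134 18 2.18;python3 - <<'E'
from plant import *
import cv2,numpy as np
a=cv2.resize(capture('scene')[180:290,370:510],None,fx=4,fy=4,interpolation=2)
b=cv2.resize(capture('top')[150:260,120:260],None,fx=4,fy=4,interpolation=2)
cv2.imwrite('pics/p1b.png',np.vstack([a,b])[:,:,::-1][:600*2:1][::2,::2] if 0 else cv2.resize(np.hstack([a,b]),(800,314))[:,:,::-1])
E
```

```text
t 9.1 pos [ 420.1 -135.9  108.2] yaw [3.141e+00 1.000e-03 2.176e+00] F [-1.5  0.3 -1.2] w 91.9
turn [ 0.   0.1 -0.2] shift [ 1.9  0.8 90.2] rows 2.2
```

View pics/p1b.png

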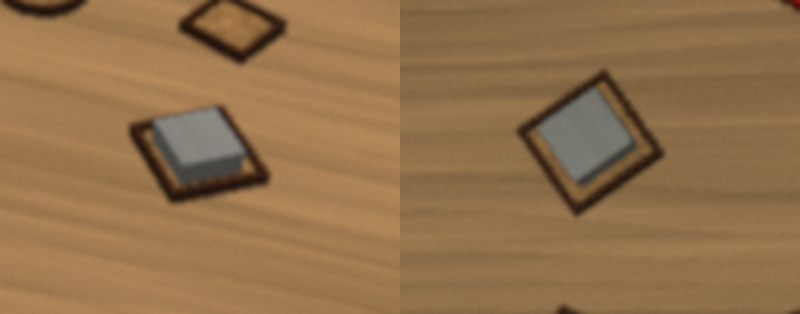

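The bench block lies flat inside its tray. Next is the stake.

Request:
{"op": "send_rows", "data": {"targets": [[[0, 0, 0, 1.5, 0.8, 36, -1], [0, 0, 0, 1.5, 0.8, 65, -1], [0, 0, 0, 1.5, 0.8, 80, -1], [0, 0, 0, 1.5, 0.8, 86, -1], [0, 0, 0, 1.5, 0.8, 88, -1]]]}}

```text
time: 9.62
tool_pos: [420.1, -130.8, 18.9]
tcp_rot: [-3.141, -0.002, 2.182]
contact_force: [0.2, -0.1, -0.5]
grip_width: 91.4
```

Request:
{"op": "send_rows", "data": {"targets": [[[0, 0, 0, 0, 0, 1, -1], [0, 0, 0, 0, 0, 1, -1]]]}}

```text
time: 9.78
tool_pos: [421.0, -132.0, 19.5]
tcp_rot: [3.141, 0.002, 2.181]
contact_force: [0.5, -0.4, 0.3]
grip_width: 92.0
```

Request:
{"op": "send_rows", "data": {"targets": [[[0, 0, 0, 0, 0, 1, -1], [0, 0, 0, 0, 0, 1, 1], [0, 0, 0, 0, 0, 1, 1], [0, 0, 0, 0, 0, 1, 1], [0, 0, 0, 0, 0, 1, 1]]]}}

```text
time: 10.2
tool_pos: [420.2, -132.3, 18.0]
tcp_rot: [3.141, 0.0, 2.18]
contact_force: [0.1, 0.0, 1.0]
grip_width: 70.0
```

Request:
{"op": "send_rows", "data": {"targets": [[[0, 0, 0, 0, 0, 0, 1], [0, 0, 0, 0, 0, 0, 1], [0, 0, 0, 0, 0, 0, 1], [0, 0, 0, 0, 0, 0, 1], [0, 0, 0, 0, 0, 0, 1]]]}}

```text
time: 10.62
tool_pos: [419.6, -132.3, 17.6]
tcp_rot: [-3.141, -0.001, 2.18]
contact_force: [-2.5, -1.4, 2.4]
grip_width: 42.9
```

Request:
{"op": "send_rows", "data": {"targets": [[[0, 0, 0, 0, 0, 0, 1], [0, 0, 0, 0, 0, 0, 1], [0, 0, 0, 0, 0, -5, 1], [0, 0, 0, 0, 0, -20, 1], [0, 0, 0, 0, 0, -40, 1]]]}}

```text
time: 11.03
tool_pos: [418.9, -131.3, 56.9]
tcp_rot: [-3.14, -0.004, 2.18]
contact_force: [0.9, 0.3, -5.0]
grip_width: 42.9
```

```bash
python3 g.py 417.7 145 60 2.59
```

```text
t 11.03 pos [ 418.9 -131.3   56.9] yaw [-3.14  -0.004  2.18 ] F [ 0.9  0.3 -5. ] w 42.9
turn [ -0.   -0.2 -23.5] shift [227.3 157.1  -2.4] rows 6.6
```

Request:
{"op": "send_rows", "data": {"targets": [[[0, 0, 0, 15, 10, -10, 1], [0, 0, 0, 44, 30, -15, 1], [0, 0, 0, 74, 51, -15, 1], [0, 0, 0, 104, 72, -15, 1], [0, 0, 0, 134, 93, -15, 1]]]}}

```text
time: 11.45
tool_pos: [419.1, 32.7, 72.8]
tcp_rot: [3.141, -0.001, 2.179]
contact_force: [1.3, -0.1, -6.2]
grip_width: 43.0
```

Request:
{"op": "send_rows", "data": {"targets": [[[0, 0, 0, 30, 21, 0, 1], [0, 0, 0, 58, 40, 0, 1], [0, 0, 0, 80, 55, 0, 1], [0, 0, 0, 90, 63, 0, 1], [0, 0, 0, 90, 63, 0, 1]]]}}

```text
time: 11.87
tool_pos: [419.3, 143.6, 72.6]
tcp_rot: [3.141, -0.001, 2.183]
contact_force: [-0.6, -0.5, -5.6]
grip_width: 43.0
```

Request:
{"op": "send_rows", "data": {"targets": [[[0, 0, 0, 0, 0, 0, 1], [0, 0, 0, 0, 0, 0, 1]]]}}

```text
time: 12.03
tool_pos: [419.3, 140.4, 72.5]
tcp_rot: [-3.141, -0.0, 2.18]
contact_force: [-0.1, -0.8, -6.2]
grip_width: 43.1
```

```bash
python3 g.py 417.7 145 22.7 2.18;python3 - <<'E'
from plant import *
import cv2,numpy as np
a=cv2.resize(capture('scene')[100:220,320:460],None,fx=5,fy=5,interpolation=2)
cv2.imwrite('pics/p2.png',a[:,:,::-1])
E
```

```text
t 12.03 pos [419.3 140.4  72.5] yaw [-3.141 -0.     2.18 ] F [-0.1 -0.8 -6.2] w 43.1
turn [-0. -0.  0.] shift [ 4.7  1.3 49.8] rows 1.2
```

View pics/p2.png

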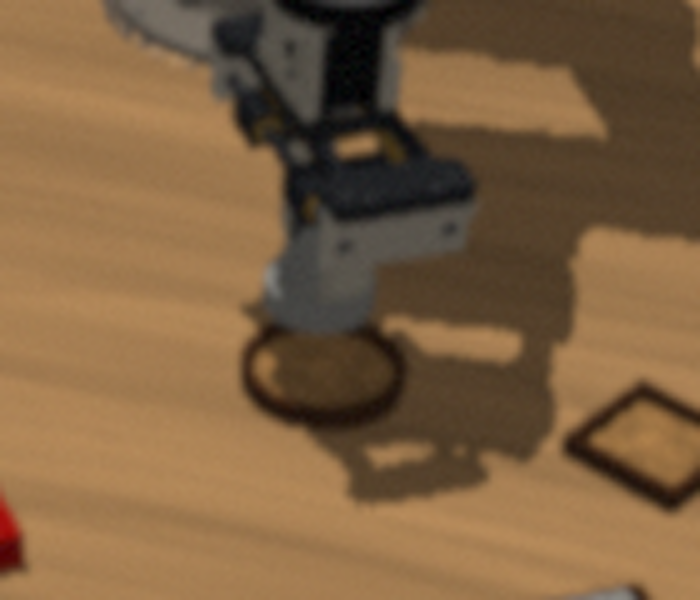

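Request:
{"op": "send_rows", "data": {"targets": [[[0, 0, 0, 3, 1, 10, 1], [0, 0, 0, 5.5, 2, 24, 1], [0, 0, 0, 5.5, 2, 36, 1], [0, 0, 0, 5.5, 2, 42, 1], [0, 0, 0, 5.5, 2, 45, 1]]]}}

```text
time: 12.5
tool_pos: [417.8, 145.6, 27.0]
tcp_rot: [-3.14, -0.001, 2.179]
contact_force: [0.4, 0.1, -5.7]
grip_width: 43.0
```

Request:
{"op": "send_rows", "data": {"targets": [[[0, 0, 0, 0, 0, 0, 1], [0, 0, 0, 0, 0, 1, 1], [0, 0, 0, 0, 0, 1, 1]]]}}

```text
time: 12.75
tool_pos: [418.7, 146.3, 27.1]
tcp_rot: [3.141, 0.0, 2.18]
contact_force: [0.9, 0.9, -6.6]
grip_width: 42.9
```

Request:
{"op": "send_rows", "data": {"targets": [[[0, 0, 0, 0, 0, 1.5, 1], [0, 0, 0, 0, 0, 3, 1], [0, 0, 0, 0, 0, 3, 1], [0, 0, 0, 0, 0, 3, 1]]]}}

```text
time: 13.08
tool_pos: [418.2, 146.5, 23.7]
tcp_rot: [3.142, -0.0, 2.18]
contact_force: [0.5, 0.1, -5.8]
grip_width: 43.1
```

Request:
{"op": "send_rows", "data": {"targets": [[[0, 0, 0, 0, 0, 0.5, 1], [0, 0, 0, 0, 0, 1, 1], [0, 0, 0, 0, 0, 1, 1]]]}}

```text
time: 13.33
tool_pos: [418.3, 146.5, 22.7]
tcp_rot: [3.141, 0.0, 2.18]
contact_force: [-0.1, 1.2, -4.9]
grip_width: 42.9
```

Request:
{"op": "send_rows", "data": {"targets": [[[0, 0, 0, 0, 0, 0.5, 1], [0, 0, 0, 0, 0, 0.8, 1], [0, 0, 0, 0, 0, 0.8, 1]]]}}

```text
time: 13.58
tool_pos: [418.3, 146.5, 22.6]
tcp_rot: [3.141, 0.0, 2.18]
contact_force: [-2.3, -0.5, 4.8]
grip_width: 43.1
```

Request:
{"op": "send_rows", "data": {"targets": [[[0, 0, 0, 0, 0, -0.5, -0.2], [0, 0, 0, 0, 0, -0.5, -1], [0, 0, 0, 0, 0, -0.5, -1], [0, 0, 0, 0, 0, -0.5, -1], [0, 0, 0, 0, 0, -25, -1]]]}}

```text
time: 14.0
tool_pos: [416.0, 145.9, 44.4]
tcp_rot: [-3.136, -0.003, 2.18]
contact_force: [-0.2, 0.5, 0.9]
grip_width: 71.9
```

Request:
{"op": "send_rows", "data": {"targets": [[[0, 0, 0, 0, 0, -35, -1], [0, 0, 0, 0, 0, -65, -1]]]}}

```text
time: 14.17
tool_pos: [417.9, 146.3, 113.0]
tcp_rot: [-3.141, -0.001, 2.18]
contact_force: [0.2, -0.7, 0.4]
grip_width: 85.1
```

```bash
python3 g.py 416.2 -335.2 110 2.18
```

```text
t 14.17 pos [417.9 146.3 113. ] yaw [-3.141e+00 -1.000e-03  2.180e+00] F [ 0.2 -0.7  0.4] w 85.1
turn [-0.1 -0.   0. ] shift [-393.9 -277.     3. ] rows 11.5
```

Request:
{"op": "send_rows", "data": {"targets": [[[0, 0, 0, -30, -21, 0, -1], [0, 0, 0, -60, -42, 0, -1], [0, 0, 0, -91, -64, 0, -1], [0, 0, 0, -121, -85, 0, -1], [0, 0, 0, -152, -107, 0, -1]]]}}

```text
time: 14.58
tool_pos: [417.3, -41.0, 112.2]
tcp_rot: [3.141, 0.001, 2.181]
contact_force: [0.3, 0.1, 0.1]
grip_width: 91.7
```

Request:
{"op": "send_rows", "data": {"targets": [[[0, 0, -6, -30, -21, 0, -1], [0, 0, -12, -60, -42, 0, -1], [0, 0, -18, -91, -64, 0, -1], [0, 0, -24, -121, -85, 0, -1], [0, 0, -30, -152, -107, 0, -1]]]}}

```text
time: 15.0
tool_pos: [416.4, -227.3, 112.0]
tcp_rot: [3.142, 0.0, 2.709]
contact_force: [0.6, 1.1, -0.4]
grip_width: 91.8
```

```bash
python3 g.py 416.2 -335.2 110 3.20;python3 - <<'E'
from plant import *
import cv2,numpy as np
a=cv2.resize(capture('scene')[120:220,320:460],(480,340),interpolation=2)
cv2.imwrite('pics/p2b.png',a[:,:,::-1])
E
```

```text
t 15.0 pos [ 416.4 -227.3  112. ] yaw [3.142 0.    2.709] F [ 0.6  1.1 -0.4] w 91.8
turn [ -0.    0.  -28.1] shift [-45. -98.   2.] rows 3.9
```

View pics/p2b.png

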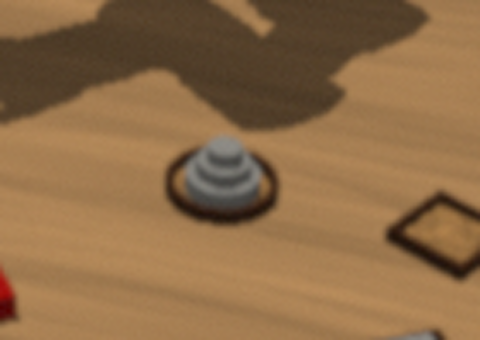

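The stake stands centred in its tray. Next is the swage.

Request:
{"op": "send_rows", "data": {"targets": [[[0, 0, -7, -12, -25, 0, -1], [0, 0, -14, -24, -51, 0, -1], [0, 0, -21, -35, -76, 0, -1], [0, 0, -28, -43, -94, 0, -1], [0, 0, -28, -43, -94, 0, -1]]]}}

```text
time: 15.47
tool_pos: [415.9, -332.4, 111.8]
tcp_rot: [-3.139, 0.001, -3.088]
contact_force: [-0.8, 0.1, 0.9]
grip_width: 91.9
```

Request:
{"op": "send_rows", "data": {"targets": [[[0, 0, 0, 0, 0, 0, -1], [0, 0, 0, 0, 0, 0, -1]]]}}

```text
time: 15.63
tool_pos: [415.6, -327.7, 111.6]
tcp_rot: [3.14, -0.001, -3.093]
contact_force: [-0.2, -0.2, 0.4]
grip_width: 91.8
```

```bash
python3 g.py 416.2 -335.2 12 3.20
```

```text
t 15.63 pos [ 415.6 -327.7  111.6] yaw [ 3.140e+00 -1.000e-03 -3.093e+00] F [-0.2 -0.2  0.4] w 91.8
turn [ 0.1 -0.  -0.6] shift [-0.3 -7.6 99.6] rows 2.4
```

Request:
{"op": "send_rows", "data": {"targets": [[[0, 0, 0, 0, -7, 30, -1], [0, 0, 0, 0, -7, 62, -1], [0, 0, 0, 0, -7, 85, -1], [0, 0, 0, 0, -7, 95, -1], [0, 0, 0, 0, -7, 98, -1]]]}}

```text
time: 16.05
tool_pos: [415.6, -333.7, 12.3]
tcp_rot: [3.138, -0.002, -3.091]
contact_force: [0.6, 0.1, 0.3]
grip_width: 91.8
```

Request:
{"op": "send_rows", "data": {"targets": [[[0, 0, -0.5, 0, 0, 1, -1], [0, 0, -0.5, 0, 0, 1, -1], [0, 0, -0.5, 0, 0, 1, 1], [0, 0, -0.5, 0, 0, 1, 1], [0, 0, -0.5, 0, 0, 1, 1]]]}}

```text
time: 16.47
tool_pos: [416.6, -336.1, 13.9]
tcp_rot: [-3.14, 0.001, -3.082]
contact_force: [-0.9, 0.9, 0.3]
grip_width: 76.2
```

Request:
{"op": "send_rows", "data": {"targets": [[[0, 0, 0, 0, 0, 0, 1], [0, 0, 0, 0, 0, 0, 1], [0, 0, 0, 0, 0, 0, 1], [0, 0, 0, 0, 0, 0, 1], [0, 0, 0, 0, 0, 0, 1]]]}}

```text
time: 16.88
tool_pos: [416.2, -335.7, 12.9]
tcp_rot: [3.141, -0.0, -3.082]
contact_force: [0.1, 0.0, -0.2]
grip_width: 43.2
```

Request:
{"op": "send_rows", "data": {"targets": [[[0, 0, 0, 0, 0, 0, 1], [0, 0, 0, 0, 0, 0, 1], [0, 0, 0, 0, 0, 0, 1], [0, 0, 0, 0, 0, 0, 1]]]}}

```text
time: 17.22
tool_pos: [416.2, -335.7, 12.8]
tcp_rot: [3.141, -0.0, -3.082]
contact_force: [0.7, -1.0, -0.7]
grip_width: 27.9
```

Contact is just made at 27.9 mm. I'll let the force build, then lift.

Request:
{"op": "send_rows", "data": {"targets": [[[0, 0, 0, 0, 0, 0, 1], [0, 0, 0, 0, 0, 0, 1], [0, 0, 0, 0, 0, 0, 1], [0, 0, 0, 0, 0, -4, 1], [0, 0, 0, 0, 0, -14, 1]]]}}

```text
time: 17.63
tool_pos: [415.1, -334.5, 25.8]
tcp_rot: [3.138, -0.003, -3.082]
contact_force: [0.3, 0.2, -4.4]
grip_width: 27.4
```

Request:
{"op": "send_rows", "data": {"targets": [[[0, 0, 0, 0, 0, -18, 1], [0, 0, 0, 0, 0, -40, 1], [0, 0, 0, 0, 0, -50, 1], [0, 0, 0, 0, 0, -50, 1]]]}}

```text
time: 17.97
tool_pos: [417.3, -336.8, 79.6]
tcp_rot: [-3.138, 0.003, -3.082]
contact_force: [1.0, -0.3, -4.6]
grip_width: 27.4
```

```bash
python3 g.py 588.4 -120.8 75 2.905
```

```text
t 17.97 pos [ 417.3 -336.8   79.6] yaw [-3.138e+00  3.000e-03 -3.082e+00] F [ 1.  -0.3 -4.6] w 27.4
turn [-0.2  0.2 17. ] shift [-183.7  205.4    4.4] rows 6.6
```

Request:
{"op": "send_rows", "data": {"targets": [[[0, 0, 2, -12, 14, 0, 1], [0, 0, 5, -36, 40, 0, 1], [0, 0, 9, -60, 67, 0, 1], [0, 0, 13, -84, 94, 0, 1], [0, 0, 17, -109, 121, 0, 1]]]}}

```text
time: 18.38
tool_pos: [517.7, -206.8, 75.8]
tcp_rot: [3.141, -0.002, 2.9]
contact_force: [0.8, -0.7, -4.2]
grip_width: 27.7
```

```bash
python3 g.py 588.4 -120.8 75 2.905
```

```text
t 18.38 pos [ 517.7 -206.8   75.8] yaw [ 3.141e+00 -2.000e-03  2.900e+00] F [ 0.8 -0.7 -4.2] w 27.7
turn [ 0.  -0.1 -0.3] shift [-48.1 100.4   0.8] rows 2.7
```

Request:
{"op": "send_rows", "data": {"targets": [[[0, 0, 0, -15, 31, 0, 1], [0, 0, 0, -30, 62, 0, 1], [0, 0, 0, -42, 86, 0, 1], [0, 0, 0, -46, 96, 0, 1], [0, 0, 0, -46, 96, 0, 1]]]}}

```text
time: 18.8
tool_pos: [585.7, -123.3, 75.6]
tcp_rot: [3.141, -0.001, 2.908]
contact_force: [-0.4, 0.3, -4.6]
grip_width: 27.5
```

Request:
{"op": "send_rows", "data": {"targets": [[[0, 0, 0, 0, 0, 0, 1], [0, 0, 0, 0, 0, 0, 1]]]}}

```text
time: 18.97
tool_pos: [584.0, -126.6, 76.2]
tcp_rot: [-3.141, -0.002, 2.904]
contact_force: [-0.3, -0.0, -4.4]
grip_width: 27.9
```

```bash
python3 g.py 588.4 -120.8 17.8 2.905;python3 - <<'E'
from plant import *
import cv2,numpy as np
a=cv2.resize(capture('scene')[120:240,200:340],None,fx=5,fy=5,interpolation=2)
cv2.imwrite('pics/p3.png',a[:,:,::-1])
E
```

```text
t 18.97 pos [ 584.  -126.6   76.2] yaw [-3.141e+00 -2.000e-03  2.904e+00] F [-0.3 -0.  -4.4] w 27.9
turn [-0.  -0.1 -0.1] shift [-3.1  6.7 58.4] rows 1.4
```

View pics/p3.png

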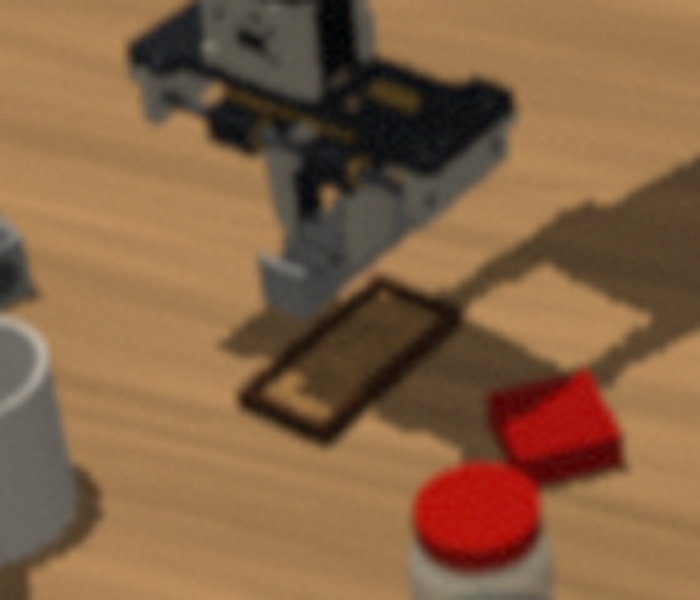

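Request:
{"op": "send_rows", "data": {"targets": [[[0, 0, 0, -1.5, 3, 8, 1], [0, 0, 0, -3, 6.5, 22, 1], [0, 0, 0, -3, 6.5, 38, 1], [0, 0, 0, -3, 6.5, 48, 1], [0, 0, 0, -3, 6.5, 52, 1]]]}}

```text
time: 19.43
tool_pos: [588.0, -120.5, 22.7]
tcp_rot: [3.141, -0.004, 2.903]
contact_force: [-0.8, 0.2, -5.5]
grip_width: 27.4
```

Request:
{"op": "send_rows", "data": {"targets": [[[0, 0, 0, 0, 0, 0, 1], [0, 0, 0, 0, 0, 1, 1], [0, 0, 0, 0, 0, 1, 1]]]}}

```text
time: 19.68
tool_pos: [590.0, -120.7, 24.5]
tcp_rot: [-3.142, 0.001, 2.904]
contact_force: [-0.4, -1.1, -4.1]
grip_width: 27.6
```

```bash
python3 g.py 588.4 -120.8 17.8 2.905
```

```text
t 19.68 pos [ 590.  -120.7   24.5] yaw [-3.142e+00  1.000e-03  2.904e+00] F [-0.4 -1.1 -4.1] w 27.6
turn [-0.   0.1 -0. ] shift [ 1.5 -0.5  6.7] rows 0.2
```

Request:
{"op": "send_rows", "data": {"targets": [[[0, 0, 0, 0.5, -0.5, 1.5, 1], [0, 0, 0, 1, -0.5, 3, 1], [0, 0, 0, 1, -0.5, 4.5, 1], [0, 0, 0, 1, -0.5, 5, 1], [0, 0, 0, 1, -0.5, 5, 1]]]}}

```text
time: 20.1
tool_pos: [588.4, -120.5, 18.8]
tcp_rot: [3.141, -0.0, 2.905]
contact_force: [0.0, -0.1, -4.7]
grip_width: 27.4
```

Request:
{"op": "send_rows", "data": {"targets": [[[0, 0, 0, 0, 0, 0.5, 1], [0, 0, 0, 0, 0, 1, 1], [0, 0, 0, 0, 0, 1, 1]]]}}

```text
time: 20.35
tool_pos: [588.5, -120.5, 17.9]
tcp_rot: [3.141, 0.0, 2.905]
contact_force: [0.1, -0.4, -4.1]
grip_width: 27.8
```

Request:
{"op": "send_rows", "data": {"targets": [[[0, 0, 0, 0, 0, 0.5, 1], [0, 0, 0, 0, 0, 0.8, 1], [0, 0, 0, 0, 0, 0.8, 1]]]}}

```text
time: 20.6
tool_pos: [588.5, -120.5, 17.9]
tcp_rot: [3.142, 0.001, 2.905]
contact_force: [-2.9, 1.3, 4.2]
grip_width: 27.5
```

Request:
{"op": "send_rows", "data": {"targets": [[[0, 0, 0, 0, 0, -0.5, -0.2], [0, 0, 0, 0, 0, -0.5, -0.5], [0, 0, 0, 0, 0, -0.5, -0.5], [0, 0, 0, 0, 0, -0.5, -0.5], [0, 0, 0, 0, 0, -25, -0.5]]]}}

```text
time: 21.02
tool_pos: [585.6, -119.7, 38.2]
tcp_rot: [3.141, -0.008, 2.904]
contact_force: [-0.1, 0.0, -0.6]
grip_width: 56.6
```

Request:
{"op": "send_rows", "data": {"targets": [[[0, 0, 0, 0, 0, -35, -1], [0, 0, 0, 0, 0, -70, -1]]]}}

```text
time: 21.18
tool_pos: [587.7, -120.3, 112.2]
tcp_rot: [3.141, -0.003, 2.904]
contact_force: [1.4, -0.6, -0.7]
grip_width: 69.8
```

```bash
python3 g.py 595.6 -343.7 110 2.51
```

```text
t 21.18 pos [ 587.7 -120.3  112.2] yaw [ 3.141e+00 -3.000e-03  2.904e+00] F [ 1.4 -0.6 -0.7] w 69.8
turn [-0.  -0.2 22.6] shift [ -60.2 -215.3    1.9] rows 5.4
```

Request:
{"op": "send_rows", "data": {"targets": [[[0, 0, 4, -9, -33, 0, -1], [0, 0, 8, -18, -66, 0, -1], [0, 0, 12, -28, -100, 0, -1], [0, 0, 16, -38, -135, 0, -1], [0, 0, 20, -48, -170, 0, -1]]]}}

```text
time: 21.6
tool_pos: [595.1, -298.6, 112.2]
tcp_rot: [3.141, 0.0, 2.552]
contact_force: [0.2, -0.8, -0.0]
grip_width: 91.6
```

```bash
python3 g.py 595.6 -343.7 110 2.51
```

```text
t 21.6 pos [ 595.1 -298.6  112.2] yaw [3.141 0.    2.552] F [ 0.2 -0.8 -0. ] w 91.6
turn [0.  0.  2.4] shift [-25.4 -37.2   2.2] rows 1.1
```

Request:
{"op": "send_rows", "data": {"targets": [[[0, 0, 2.4, -14, -20, 0, -1], [0, 0, 2.4, -21, -30, 0, -1], [0, 0, 2.4, -23, -33, 0, -1], [0, 0, 2.4, -23, -33, 0, -1], [0, 0, 2.4, -23, -33, 0, -1]]]}}

```text
time: 22.02
tool_pos: [596.2, -335.7, 111.9]
tcp_rot: [3.141, -0.001, 2.515]
contact_force: [0.3, 0.2, -0.5]
grip_width: 91.6
```

```bash
python3 g.py 595.6 -343.7 12 2.51;python3 - <<'E'
from plant import *
import cv2,numpy as np
a=cv2.resize(capture('scene')[110:240,140:340],None,fx=4,fy=4,interpolation=2)
cv2.imwrite('pics/p4.png',a[:,:,::-1])
E
```

```text
t 22.02 pos [ 596.2 -335.7  111.9] yaw [ 3.141e+00 -1.000e-03  2.515e+00] F [ 0.3  0.2 -0.5] w 91.6
turn [ 0.  -0.1  0.3] shift [-4.3 -6.9 99.9] rows 2.4
```

View pics/p4.png

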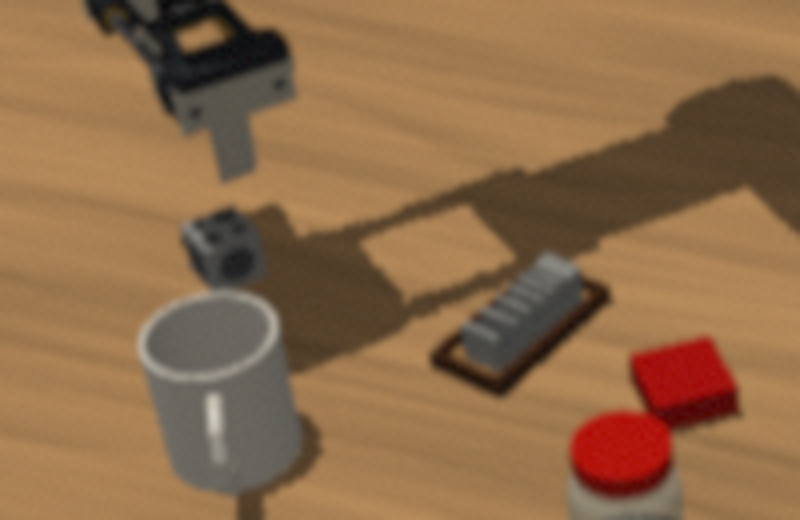

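The swage lies in its tray. Lowering onto the cube.

Request:
{"op": "send_rows", "data": {"targets": [[[0, 0, 0, -4, -7, 30, -1], [0, 0, 0, -4, -7, 62, -1], [0, 0, 0, -4, -7, 85, -1], [0, 0, 0, -4, -7, 95, -1], [0, 0, 0, -4, -7, 98, -1]]]}}

```text
time: 22.48
tool_pos: [594.5, -343.1, 12.0]
tcp_rot: [3.141, -0.004, 2.515]
contact_force: [-0.5, -0.6, -0.7]
grip_width: 91.6
```

Request:
{"op": "send_rows", "data": {"targets": [[[0, 0, 0, 0, 0, 1, -1], [0, 0, 0, 0, 0, 1, -1], [0, 0, 0, 0, 0, 1, 1], [0, 0, 0, 0, 0, 1, 1], [0, 0, 0, 0, 0, 1, 1]]]}}

```text
time: 22.9
tool_pos: [595.7, -345.6, 14.4]
tcp_rot: [3.141, 0.002, 2.514]
contact_force: [0.1, 0.4, 0.5]
grip_width: 76.7
```

Request:
{"op": "send_rows", "data": {"targets": [[[0, 0, 0, 0, 0, 0, 1], [0, 0, 0, 0, 0, 0, 1], [0, 0, 0, 0, 0, 0, 1], [0, 0, 0, 0, 0, 0, 1], [0, 0, 0, 0, 0, 0, 1]]]}}

```text
time: 23.32
tool_pos: [595.1, -345.3, 13.0]
tcp_rot: [3.141, -0.0, 2.513]
contact_force: [-0.4, 0.8, -0.4]
grip_width: 43.0
```

Request:
{"op": "send_rows", "data": {"targets": [[[0, 0, 0, 0, 0, 0, 1], [0, 0, 0, 0, 0, 0, 1], [0, 0, 0, 0, 0, 0, 1], [0, 0, 0, 0, 0, 0, 1]]]}}

```text
time: 23.65
tool_pos: [595.2, -345.2, 13.0]
tcp_rot: [3.141, 0.0, 2.514]
contact_force: [0.9, 0.4, -0.3]
grip_width: 40.6
```

Request:
{"op": "send_rows", "data": {"targets": [[[0, 0, 0, 0, 0, 0, 1], [0, 0, 0, 0, 0, 0, 1], [0, 0, 0, 0, 0, -4, 1], [0, 0, 0, 0, 0, -14, 1], [0, 0, 0, 0, 0, -34, 1]]]}}

```text
time: 24.07
tool_pos: [593.3, -344.2, 44.8]
tcp_rot: [-3.142, -0.006, 2.514]
contact_force: [0.0, 0.6, -4.1]
grip_width: 40.3
```

Request:
{"op": "send_rows", "data": {"targets": [[[0, 0, 0, 0, 0, -30, 1], [0, 0, 0, 0, 0, -50, 1], [0, 0, 0, 0, 0, -60, 1], [0, 0, 0, 0, 0, -60, 1]]]}}

```text
time: 24.4
tool_pos: [596.3, -346.2, 110.5]
tcp_rot: [-3.142, 0.005, 2.514]
contact_force: [-0.0, -0.3, -3.5]
grip_width: 40.4
```

```bash
python3 g.py 424 326.5 110 2.67
```

```text
t 24.4 pos [ 596.3 -346.2  110.5] yaw [-3.142  0.005  2.514] F [-0.  -0.3 -3.5] w 40.4
turn [-0.   0.3 -9. ] shift [534.7 443.1  -2.4] rows 16.7
```

Request:
{"op": "send_rows", "data": {"targets": [[[0, 0, 0, 14, 12, 0, 1], [0, 0, 0, 42, 35, 0, 1], [0, 0, 0, 71, 59, 0, 1], [0, 0, 0, 100, 83, 0, 1], [0, 0, 0, 129, 107, 0, 1]]]}}

```text
time: 24.82
tool_pos: [551.8, -181.0, 105.3]
tcp_rot: [-3.141, -0.003, 2.513]
contact_force: [1.3, 0.3, -3.8]
grip_width: 40.3
```

Request:
{"op": "send_rows", "data": {"targets": [[[0, 0, 0, 29, 24, 0, 1], [0, 0, 0, 58, 48, 0, 1], [0, 0, 0, 87, 72, 0, 1], [0, 0, 0, 116, 96, 0, 1], [0, 0, 0, 145, 120, 0, 1]]]}}

```text
time: 25.23
tool_pos: [505.0, 1.1, 105.9]
tcp_rot: [-3.14, -0.002, 2.513]
contact_force: [1.0, -0.5, -3.5]
grip_width: 40.3
```

Request:
{"op": "send_rows", "data": {"targets": [[[0, 0, 0, 29, 24, 0, 1], [0, 0, 0, 58, 48, 0, 1], [0, 0, 0, 87, 72, 0, 1], [0, 0, 0, 116, 96, 0, 1], [0, 0, 0, 145, 120, 0, 1]]]}}

```text
time: 25.65
tool_pos: [458.3, 183.1, 106.0]
tcp_rot: [-3.14, -0.002, 2.513]
contact_force: [1.2, 1.1, -3.4]
grip_width: 40.5
```

```bash
python3 g.py 424 326.5 75 2.67
```

```text
t 25.65 pos [458.3 183.1 106. ] yaw [-3.140e+00 -2.000e-03  2.513e+00] F [ 1.2  1.1 -3.4] w 40.5
turn [-0.1 -0.1 -9. ] shift [112.  96.  31.] rows 3.6
```

Request:
{"op": "send_rows", "data": {"targets": [[[0, 0, -3, 27, 23, 0, 1], [0, 0, -6, 54, 46, 5, 1], [0, 0, -9, 80, 68, 12, 1], [0, 0, -9, 98, 84, 20, 1], [0, 0, -9, 106, 91, 26, 1]]]}}

```text
time: 26.07
tool_pos: [425.6, 320.0, 79.4]
tcp_rot: [-3.14, -0.002, 2.673]
contact_force: [-0.1, -1.1, -3.9]
grip_width: 40.4
```

Request:
{"op": "send_rows", "data": {"targets": [[[0, 0, 0, 0, 0, 0, 1], [0, 0, 0, 0, 0, 0, 1], [0, 0, 0, 0, 0, 0, 1]]]}}

```text
time: 26.32
tool_pos: [427.8, 316.4, 80.8]
tcp_rot: [-3.14, -0.0, 2.67]
contact_force: [0.5, -0.2, -3.6]
grip_width: 40.3
```

```bash
python3 g.py 424 326.5 18 2.67;python3 - <<'E'
from plant import *
import cv2,numpy as np
a=cv2.resize(capture('scene')[100:240,380:520],None,fx=4,fy=4,interpolation=2)
cv2.imwrite('pics/p5.png',a[:,:,::-1])
E
```

```text
t 26.32 pos [427.8 316.4  80.8] yaw [-3.14 -0.    2.67] F [ 0.5 -0.2 -3.6] w 40.3
turn [-0.1 -0.  -0. ] shift [ 7.9  7.3 62.8] rows 1.5
```

View pics/p5.png

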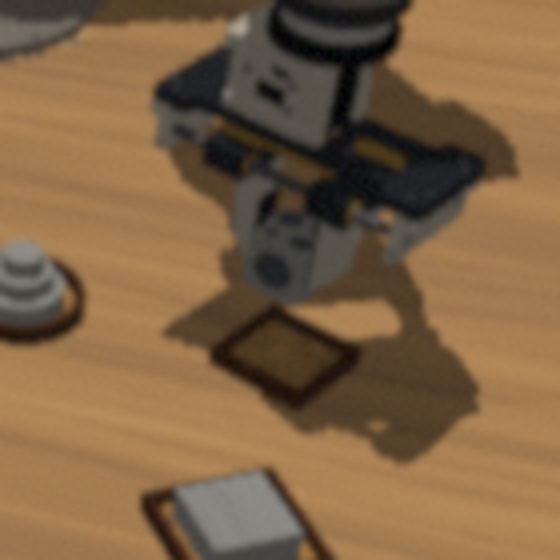

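Request:
{"op": "send_rows", "data": {"targets": [[[0, 0, 0, 4, 4, 8, 1], [0, 0, 0, 7.5, 7, 24, 1], [0, 0, 0, 7.5, 7, 40, 1], [0, 0, 0, 7.5, 7, 52, 1], [0, 0, 0, 7.5, 7, 56, 1]]]}}

```text
time: 26.78
tool_pos: [423.4, 326.2, 23.2]
tcp_rot: [-3.139, -0.002, 2.669]
contact_force: [-0.4, 0.2, -3.3]
grip_width: 40.2
```

Request:
{"op": "send_rows", "data": {"targets": [[[0, 0, 0, 0, 0, 0, 1], [0, 0, 0, 0, 0, 1, 1], [0, 0, 0, 0, 0, 1, 1]]]}}

```text
time: 27.03
tool_pos: [424.8, 327.3, 24.7]
tcp_rot: [3.14, 0.001, 2.67]
contact_force: [0.1, -0.2, -3.5]
grip_width: 40.5
```

```bash
python3 g.py 424 326.5 18 2.67
```

```text
t 27.03 pos [424.8 327.3  24.7] yaw [3.14e+00 1.00e-03 2.67e+00] F [ 0.1 -0.2 -3.5] w 40.5
turn [0.1 0.  0. ] shift [ 0.3 -1.1  6.7] rows 0.2
```

Request:
{"op": "send_rows", "data": {"targets": [[[0, 0, 0, 0, -0.5, 1.5, 1], [0, 0, 0, 0, -0.5, 3, 1], [0, 0, 0, 0, -0.5, 4.5, 1], [0, 0, 0, 0, -0.5, 5, 1], [0, 0, 0, 0, -0.5, 5, 1]]]}}

```text
time: 27.45
tool_pos: [423.9, 326.8, 19.1]
tcp_rot: [-3.142, -0.0, 2.671]
contact_force: [-0.3, -0.2, -4.4]
grip_width: 41.0
```

Request:
{"op": "send_rows", "data": {"targets": [[[0, 0, 0, 0, 0, 0.5, 1], [0, 0, 0, 0, 0, 1, 1], [0, 0, 0, 0, 0, 1, 1]]]}}

```text
time: 27.7
tool_pos: [423.9, 326.8, 18.1]
tcp_rot: [3.142, -0.0, 2.671]
contact_force: [-0.0, -0.2, -4.1]
grip_width: 40.3
```

Request:
{"op": "send_rows", "data": {"targets": [[[0, 0, 0, 0, 0, 0.5, 1], [0, 0, 0, 0, 0, 0.8, 1], [0, 0, 0, 0, 0, 0.8, 1]]]}}

```text
time: 27.95
tool_pos: [424.0, 326.8, 18.0]
tcp_rot: [3.141, 0.0, 2.671]
contact_force: [-2.1, -1.1, 4.9]
grip_width: 40.5
```

Request:
{"op": "send_rows", "data": {"targets": [[[0, 0, 0, 0, 0, -0.5, -0.2], [0, 0, 0, 0, 0, -0.5, -0.7], [0, 0, 0, 0, 0, -0.5, -0.7], [0, 0, 0, 0, 0, -0.5, -0.7], [0, 0, 0, 0, 0, -25, -0.7]]]}}

```text
time: 28.37
tool_pos: [421.6, 325.4, 39.0]
tcp_rot: [-3.135, -0.004, 2.67]
contact_force: [-0.6, 0.1, -0.3]
grip_width: 69.3
```

Request:
{"op": "send_rows", "data": {"targets": [[[0, 0, 0, 0, 0, -35, -1], [0, 0, 0, 0, 0, -70, -1], [0, 0, 0, 0, 0, -105, -1], [0, 0, 0, 10, -30, -140, -1], [0, 0, 0, 20, -60, -160, -1]]]}}

```text
time: 28.78
tool_pos: [380.8, 283.7, 204.1]
tcp_rot: [3.138, 0.003, 2.671]
contact_force: [-0.6, -1.0, 0.0]
grip_width: 91.6
```

Request:
{"op": "send_rows", "data": {"targets": [[[0, 0, 0, 30, -20, 0, -1], [0, 0, 0, 60, -40, 0, -1], [0, 0, 0, 60, -40, 0, -1], [0, 0, 0, 60, -40, 0, -1]]]}}

```text
time: 29.12
tool_pos: [306.9, 274.5, 202.2]
tcp_rot: [3.141, 0.001, 2.672]
contact_force: [0.7, 1.1, 0.5]
grip_width: 91.9
```

```bash
cat > d.py <<'E'
from h import *
I={n:capture(n) for n in('top','scene')}
cv2.imwrite('pics/fs.png',I['scene'][:,:,::-1]);cv2.imwrite('pics/ft.png',I['top'][:,:,::-1])
T={'bench_block':(601.5,323.5,.61,5),'dapping_cube':(424,326.5,1.10,5),'swage_block':(588.4,-120.8,-.237,5),'round_stake':(417.7,145,0,5)}
for n in I:
    t=[]
    for l,p in T.items():
        big=cv2.resize(I[n],None,fx=5,fy=5,interpolation=cv2.INTER_CUBIC)[:,:,::-1].copy()
        h=cv2.convexHull(proj(pose(p,M[l]),n).astype(np.float32));cv2.polylines(big,[(h*5+2.5).astype(int)],True,(0,255,0),1)
        c=(proj(np.array([[p[0],p[1],15.]]),n)[0]*5).astype(int);t.append(big[c[1]-150:c[1]+150,c[0]-150:c[0]+150])
    cv2.imwrite(f'pics/fin_{n}.png',np.vstack([np.hstack(t[:2]),np.hstack(t[2:])]))
E
python3 d.py; python3 g.py 0 0 0 0
```

```text
t 29.22 pos [308.9 275.  202.1] yaw [3.140e+00 1.000e-03 2.671e+00] F [0.1 0.3 0.1] w 91.8
turn [ 1.00e-01 -1.00e-01  1.53e+02] shift [ 150.8 -385.5  201.4] rows 21.4
```

View pics/fin_top.png

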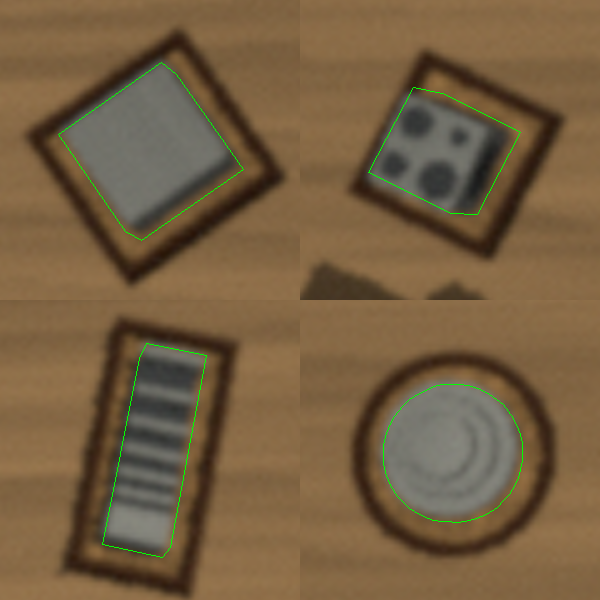

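View pics/fin_scene.png

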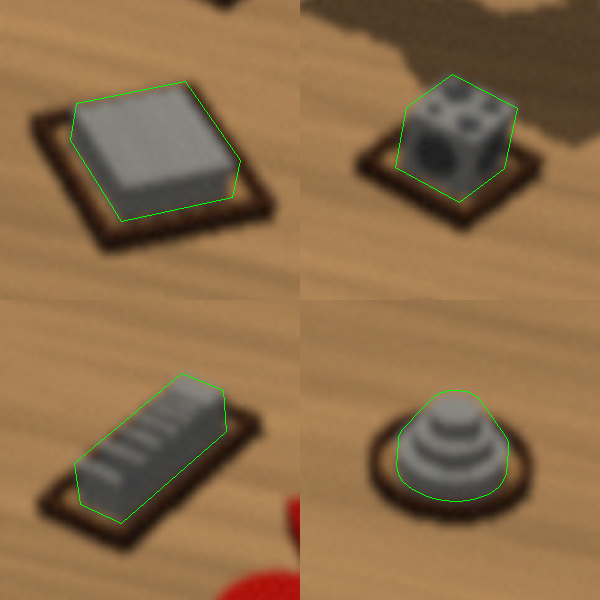

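View pics/fs.png

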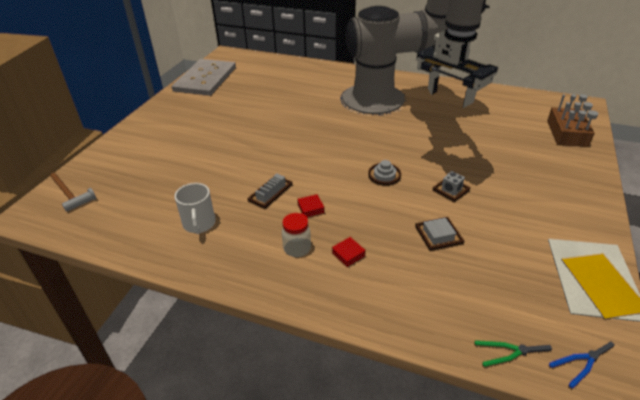

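All four tools match their models resting on the tray floors, within about 2 mm of centre. The mug and jar are at the same pixels as at the start, and the arm is clear.

```bash
python3 -c "
from plant import *
print(close_job())"
```

```text
the job is handed in; nothing more can be done
None
```

All four steel tools are in their own trays, and I handed the job in at about 29 s on the robot's clock. Each one was set down until the wrist force showed it resting on the tray floor, then released.

- **Tools:** in the last pictures from both cameras, the projected model of each tool lying flat on its tray's floor, at the tray's measured centre, matches what is seen to about 2 mm.
- **Mug, jar and red look-alikes:** I compared the mug and jar by eye with the start picture, and they show no visible shift. The two red look-alikes were not touched.
- **Robot:** the gripper is open and well clear of everything, with wrist force near zero.

No check failed. The two cameras disagreed by up to about 3 mm on the positions measured before the moves, which is well inside the 14 mm allowed. One fit did go wrong: the mug corrupted the cube's outline in the scene camera, so I relied on the top-view fit, and its overlay on the scene picture agreed.

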